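# Set the torque tester's mode dial and zero it

### The arm

A 7-joint arm with a two-finger parallel gripper is mounted at the origin on the work surface. World frame = base frame: x ahead of the robot, y to its left, z up, the work surface at z = 0. Lengths are in m, angles in rad, forces in N, time in s.
With the tool pointing down it reaches from about 0.425 to 0.925 m from the base axis. Payload 6.8 kg.
Tool frame: the origin (TCP) lies on the front face of the gripper's body, between the roots of the fingers; the fingertips stand 73 mm ahead of it and the grasp point (between the pads) lies 54 mm ahead of it; z points along the fingers, y is the direction in which the jaws open and shut (so a half turn about z gives the same grasp; the last joint's range is limited). The gripper opens to 85 mm and grips with 20 to 120 N. Pads are 22 mm wide; open, the fingers measure 114 mm over their backs; the gripper's body (76 mm by 85 mm) begins 54 mm behind the grasp point. The pads swing forward as they close: fully open they stand 13 mm farther back than shut.
Start: joints at [-1.455, 0.477, 0.022, 1.555, -0.011, 1.109, -0.083], TCP at [0.15, 0.658, 0.304] pointing down, gripper open.
Joint ranges: [-2.96, 2.96], [-0.34, 2.1], [-1.41, 1.46], [0.24, 2.44], [-1.37, 4.51], [0.17, 1.92], [-2.96, 2.96]. Speed limits (rad/s): [2.39, 2.39, 3.14, 3.14, 3.14, 3.14, 3.14].

### API

Orientations are given as a unit quaternion [w, x, y, z].
In Python, from station import get_obs, read_camera, hand_in, spot_in, cut_out, spot_point gives the robot as it stands. The module is installed in compiled form; this text tells all that it offers.
- The arm moves only by the tool move_arm, never from a script. Its arguments are lists of equal length, an entry for each row: "gripper": the opening, from 0 (shut) to 1 (fully open); "xyz": the shift along the tool's x, y, z in cm, a list of three; "twist": the turn about the tool's z in rad. A call has 1 to 5 rows; each row is the pose to reach, as a shift and turn from the pose commanded when the call began, along the tool's axes at that moment; what a row does not reach only later rows make up. A row lasts 1/12 s, in which the tool goes at most 41.7 mm and 7.16 degrees, less where a joint would pass 70% of its speed; a pose out of reach is approached as far as the arm can. A call with a gripper value outside its range is refused whole. The fingers move at their own pace and stop on an object; "squeeze" is the grip in N (left out, the last holds). Time passes only in rows, so rows that repeat a pose let the fingers close. It gives the time, the measured TCP pose, the force and the opening at its end, in the units of the state.
- get_obs(): the state, without advancing time (a new reading comes with each control period).
- read_camera(name): name is "scene" or "top" or "wrist"; returns a dict with "pixels" (420x560x3 uint8, red, green, blue), "fx", "fy", "cx", "cy" (pixels), "R" (3x3) and "t" (3): a world point X has camera coordinates R X + t. Camera axes: x right, y down, z forward; pixel columns grow to the right and rows downward; lengths in m; the calibration is good to about 2 mm. A picture is of the moment at which its call begins. There is no depth.
- hand_in(): hands the job in, once; it reports no verdict.
Trained networks look in the newest picture that a camera, given by its name, has taken for a name from the list of things; names that differ only in an ending like _2 or _b are one class to them, and where a whole thing is asked for, a point or a joint stands for the part that bears it (a point fixed in the world has none). Each returns a list of dicts, best first, with "p" (0 to 1); they miss things now and then, are a little off and sometimes report something else, mostly with a low value. They report only what shows in the picture. A call takes as long as a camera call.
- spot_in(query, camera): "centre" ([x, y, z] in m, in world coordinates, good to about 4 mm: the middle of the surface that is visible of it).
- cut_out(query, camera): "pixels" (420x560 bool, what is visible of it).
- spot_point(query, camera): "centre" ([x, y, z] in m, in world coordinates, good to about 4 mm: a listed point, or the origin of a listed thing).
The state is a dict: "t": time; "q": joint angles; "joint_vel": joint speeds; "joint_torque": joint torques, N m; "eef_pos": TCP position; "tool_rot": TCP orientation; "contact_force": force on the tool from outside, world axes, zero at the start; "torque": the same for the moment, N m; "gripper_width": opening from 0.0 (shut) to 1.0 (fully open).
Only numpy, scipy, OpenCV 4.12 (cv2) and the standard library are available. Lean on these libraries where they do the work, as an engineer would, in place of code of your own. Each camera call takes 0.05 s, during which the arm holds its last target.

### The job

Get the bench torque tester ready for click wrenches: with a fingertip, by friction alone, turn its round knurled mode dial until it clicks in with the pointer at the triangle mark, then press the large round zero key right down and let it spring back. Only touch: do not grip the dial or bear down heavily on the tester, leave the square key alone, and do not pick up or shift the tools and parts lying about.

Things in the scene. Friction and masses are not known exactly. Their poses are not given: they have to be found in the camera images.
- tester: Bench torque tester bolted down, level. Origin on the bench under the middle of its console; x axis from the operator's side to the back, y left. Grey console, level dark panel 178 (x) by 238 (y) mm, 70 mm above the bench; a display hood at the back (x beyond 52 mm) rises 38 mm above it. Steel base plate 210 x 390 x 12 mm; a loading block 84 mm high stands left of the console.
- mode_dial (a joint): Dial angle (rad), growing clockwise seen from above. Click stops at 0, 0.524, 1.047, 1.571, 2.094, 2.618 (30 degrees apart), end stops just beyond; the triangle is 1.571. Starts one or two clicks short of it. About 0.03 N m turns it out of a stop; past half way it snaps into the next when let go. It does not give when pressed down.
- dial_top (a point): On the dial's vertical axis, level with its top. Black round dial, 64 mm diameter, 20 mm high, knurled side; the flat top of its rim (23 to 31 mm from the axis, 90 mm above the bench) is grippy knurled rubber, friction about 1; inside the rim the top is dished 3 mm.
- dial_pointer (a point): Outer end of the white pointer line on the dial's top, at the edge 32 mm from the axis; it turns with the dial.
- triangle_mark (a point): Middle of the white triangle on the panel, 47 mm from the dial's axis. Six white marks 13 to 16 mm in size stand 30 degrees apart round the far side of the dial: clockwise from the left ring, bar, square, triangle, cross, two bars. The dial is at the triangle when its pointer aims at this point.
- zero_key_top (a point): Centre of the top of the round zero key (grey, 30 mm diameter, in a round collar of 46 mm diameter that stands 12 mm above the panel), 91 mm above the bench when up; moves down with the key.
- zero_key (a joint): Travel of the zero key (m): 0 up, 0.005 right down; about 1.5 N starts it and 5 N holds it down; springs back.
- clear_key_top (a point): Centre of the top of the square clear key (grey, 22 mm square, 82 mm above the bench), behind the zero key. To be left alone.
- clear_key (a joint): Travel of the clear key (m): 0 up, 0.004 down.
- short_socket: Loose socket, 26 mm diameter, 36 mm high, standing on the panel's left front corner; origin under its middle.
- deep_socket: Loose deep socket, 30 mm diameter, 80 mm high, standing on the bench in front of the tester; origin under its middle.
- torque_wrench: Torque wrench lying on the bench right of the tester, 430 mm long along its own x (head at +x), 28 mm high; origin under its middle.
- spanner: Spanner lying flat in front of the tester, 200 mm long along its own x, 8 mm high; origin under its middle.
- screwdriver: Screwdriver lying on the bench, 210 mm long along its own x, 26 mm high; origin under its middle.
- oil_can: Pump oil can standing on the bench, body 72 mm diameter, spout along its own +x up to 168 mm high; origin under its body.
- piston: Aluminium piston standing crown up, 82 mm diameter, 61 mm high; origin under its middle.
- conrod: Connecting rod lying flat, about 190 mm long along its own x, 22 mm high; origin under its middle.

How it is judged:
By the outcome, as a careful person would: the job done as asked, in the order asked, and still so for the second after the job is handed in, with the robot touching nothing.
It also fails if it takes over 38 s, if anything falls off the work surface, if the arm or the gripper's body presses on something with over 40 N, if the wrist force passes 120 N, or if a joint passes its speed limit or range.

## Working session

There is one attempt and no reset: what is moved stays moved. The work goes in short steps, Python scripts to look and compute and a tool call to move; the robot and the scene stay as the last step left them, time stands still between calls to the robot, and variables do not carry over. Pictures are saved under pics/ and viewed, and the job is handed in when it is done.

Besides the shell and the picture viewer there is one more tool, called after "Request:" by a JSON object that holds its "op" and its "data", one argument or row to a line. move_arm: Moves the arm, as the interface text tells. Its arguments: {"type":"object","properties":{"gripper":{"type":"array","items":{"type":"number"}},"xyz":{"type":"array","items":{"type":"array","items":{"type":"number"}}},"twist":{"type":"array","items":{"type":"number"}},"squeeze":{"type":"number"}},"required":["gripper","xyz","twist"]}

```bash
mkdir -p pics
cat > h.py <<'E'
import numpy as np, cv2
from station import *
def save(name,f):
    c=read_camera(name); cv2.imwrite(f,c["pixels"][:,:,::-1]); return c
def proj(c,X):
    p=np.array(c["R"])@np.array(X)+np.array(c["t"]); return c["fx"]*p[0]/p[2]+c["cx"], c["fy"]*p[1]/p[2]+c["cy"]
def ray(c,u,v,z):
    R=np.array(c["R"]);t=np.array(c["t"]);o=-R.T@t
    d=R.T@np.array([(u-c["cx"])/c["fx"],(v-c["cy"])/c["fy"],1]); return o+d*(z-o[2])/d[2]
E
python3 - <<'E'
from h import *
o=get_obs()
for k in o: print(k,np.round(o[k],3))
for n in ["top","scene","wrist"]:
    c=save(n,f"pics/{n}0.png"); R=np.array(c["R"]); print(n,c["fx"],np.round(-R.T@c["t"],3), np.round(R[2],2))
for q in ["dial_top","dial_pointer","triangle_mark","zero_key_top","clear_key_top","short_socket","tester","deep_socket","oil_can"]:
  for n in ["top","scene"]:
    r=spot_point(q,n); print(q,n,[(np.round(x["centre"],3),round(x["p"],2)) for x in r[:2]])
E
```

```text
t 0.0
q [-1.455  0.478  0.022  1.556 -0.012  1.109 -0.083]
joint_vel [ 0.001 -0.001 -0.     0.002 -0.001 -0.001  0.002]
joint_torque [-0.0000e+00 -5.9644e+01  1.6080e+00 -2.8121e+01  1.2000e-02  9.0000e-03
 -0.0000e+00]
eef_pos [0.15  0.658 0.303]
tool_rot [-0.     0.112  0.994 -0.001]
contact_force [ 0.983  0.224 -0.295]
torque [ 0.069 -0.039 -0.002]
gripper_width 0.998
top 414.0786309832054 [0.253 0.004 1.508] [ 0.16 -0.02 -0.99]
scene 391.1443780423377 [0.861 0.479 0.925] [-0.35 -0.47 -0.81]
wrist 352.4551178752017 [0.068 0.677 0.373] [ 0.32 -0.07 -0.95]
dial_top top []
dial_top scene [(array([0.491, 0.043, 0.092]), 0.65)]
dial_pointer top [(array([0.52 , 0.053, 0.09 ]), 0.59)]
dial_pointer scene [(array([0.522, 0.054, 0.09 ]), 0.66)]
triangle_mark top [(array([0.54 , 0.038, 0.071]), 0.76)]
triangle_mark scene [(array([0.537, 0.042, 0.07 ]), 0.91)]
zero_key_top top [(array([ 0.48 , -0.047,  0.092]), 0.44)]
zero_key_top scene [(array([0.521, 0.057, 0.088]), 0.72), (array([ 0.475, -0.052,  0.092]), 0.6)]
clear_key_top top [(array([ 0.613, -0.487, -0.004]), 0.48), (array([ 0.547, -0.052,  0.082]), 0.45)]
clear_key_top scene [(array([ 0.545, -0.043,  0.08 ]), 0.47), (array([0.493, 0.042, 0.09 ]), 0.33)]
short_socket top [(array([0.438, 0.121, 0.073]), 0.42)]
short_socket scene [(array([0.437, 0.119, 0.068]), 0.56)]
tester top [(array([0.507, 0.03 , 0.001]), 0.86)]
tester scene [(array([0.512, 0.035, 0.001]), 0.63), (array([0.522, 0.057, 0.087]), 0.6)]
deep_socket top [(array([ 0.363, -0.024,  0.001]), 0.54), (array([ 0.376,  0.478, -0.   ]), 0.22)]
deep_socket scene [(array([ 0.36 , -0.022, -0.   ]), 0.62)]
oil_can top [(array([ 0.41 , -0.498,  0.002]), 0.76), (array([0.54 , 0.039, 0.072]), 0.35)]
oil_can scene [(array([ 0.404, -0.495,  0.001]), 0.71)]
```

View pics/top0.png

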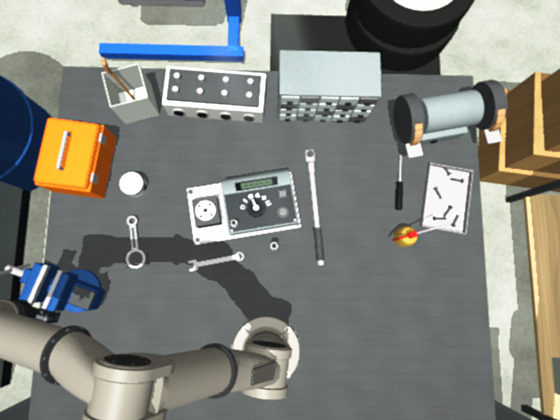

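View pics/scene0.png

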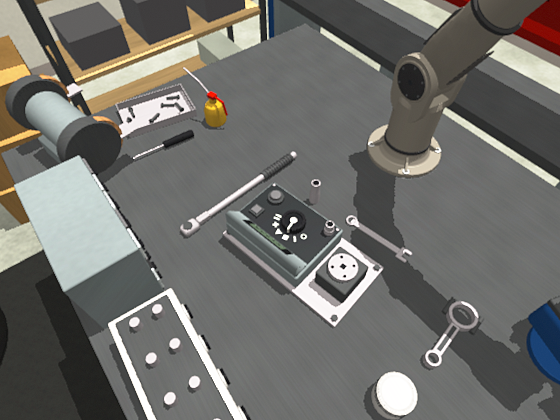

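Run:
```python
import cv2,numpy as np
a=cv2.imread('pics/top0.png');b=cv2.imread('pics/scene0.png')
from h import *
c=read_camera("top");d=read_camera("scene")
u,v=map(int,proj(c,[.5,.02,.08]));u2,v2=map(int,proj(d,[.5,.02,.08]));print(u,v,u2,v2)
A=cv2.resize(a[v-50:v+50,u-50:u+50],(400,400),interpolation=2);B=cv2.resize(b[v2-70:v2+70,u2-70:u2+70],(400,400),interpolation=2)
cv2.imwrite('pics/crop0.png',np.hstack([A,B]))
```

```text
262 205 285 216
```

View pics/crop0.png

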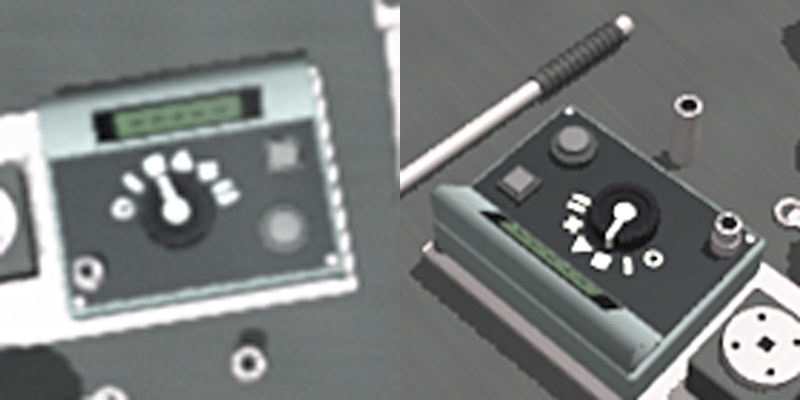

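The top and scene pictures show the tester near (0.51, 0.03), yawed about +10°. The pointer aims at the square (top 160,160 and scene 603,255 in the crop), so it is one click short of the triangle. The short socket stands at the panel's front left. The next move goes over the dial with the gripper shutting.

Request:
{"op": "move_arm", "data": {
  "gripper": [0,0,0,0,0],
  "xyz": [
    [-39,-22.7,0],
    [-39,-22.7,0],
    [-39,-22.7,0],
    [-39,-22.7,0],
    [-39,-22.7,0]
  ],
  "twist": [0,0,0,0,0],
  "squeeze": 20
}}

```text
t: 1.57
eef_pos: [0.3033, 0.5145, 0.3041]
tool_rot: [0.0, 0.112, 0.994, 0.0]
contact_force: [-0.1, 0.9, -0.2]
gripper_width: 0.301
```

Request:
{"op": "move_arm", "data": {
  "gripper": [0,0,0,0,0],
  "xyz": [
    [-27.8,-42.4,0],
    [-27.8,-42.4,0],
    [-27.8,-42.4,0],
    [-27.8,-42.4,0],
    [-27.8,-42.4,0]
  ],
  "twist": [0,0,0,0,0]
}}

```text
t: 1.98
eef_pos: [0.3752, 0.3188, 0.3041]
tool_rot: [0.0, 0.112, 0.994, 0.0]
contact_force: [0.3, 0.2, -1.3]
gripper_width: -0.0
```

Run:
```python
from h import *
o=get_obs(); print(o["t"],o["eef_pos"],np.round(o["q"],2))
```

```text
1.9833 [0.37523888 0.31881936 0.30413176] [-0.97  0.17  0.15  1.99 -0.03  0.98  0.55]
```

Request:
{"op": "move_arm", "data": {
  "gripper": [0,0,0,0,0],
  "xyz": [
    [-16.4,-24.9,0],
    [-16.4,-24.9,0],
    [-16.4,-24.9,0],
    [-16.4,-24.9,0],
    [-16.4,-24.9,0]
  ],
  "twist": [0,0,0,0,0]
}}

```text
t: 2.4
eef_pos: [0.4483, 0.1237, 0.3043]
tool_rot: [0.0, 0.112, 0.994, 0.0]
contact_force: [1.0, 0.7, 0.6]
gripper_width: -0.001
```

Request:
{"op": "move_arm", "data": {
  "gripper": [0,0,0,0],
  "xyz": [
    [-4.9,-7.5,0],
    [-4.9,-7.5,0],
    [-4.9,-7.5,0],
    [-4.9,-7.5,0]
  ],
  "twist": [0,0,0,0]
}}

```text
t: 2.73
eef_pos: [0.4798, 0.0385, 0.3042]
tool_rot: [0.0, 0.115, 0.993, -0.0]
contact_force: [1.0, 1.0, 0.8]
gripper_width: -0.003
```

Run:
```python
from h import *
o=get_obs(); print(o["t"],o["eef_pos"],np.round(o["q"],2),o["tool_rot"])
c=save("wrist","pics/w1.png"); R=np.array(c["R"]); print(np.round(-R.T@c["t"],3), np.round(R[2],2))
for q in ["dial_top","dial_pointer","triangle_mark","zero_key_top","clear_key_top","short_socket","tester"]:
    r=spot_point(q,"wrist"); print(q,[(np.round(x["centre"],4),round(x["p"],2)) for x in r[:2]])
```

```text
2.7333 [0.47976411 0.03852516 0.30421939] [-0.56  0.15  0.39  2.03 -0.07  0.97  1.21] [ 4.90494236e-04  1.14898953e-01  9.93377041e-01 -2.09936736e-04]
[0.398 0.058 0.374] [ 0.32 -0.07 -0.95]
dial_top [(array([0.4939, 0.0418, 0.0886]), 0.7), (array([0.4383, 0.118 , 0.0686]), 0.43)]
dial_pointer [(array([0.5287, 0.053 , 0.0896]), 0.86)]
triangle_mark [(array([0.5414, 0.0346, 0.0701]), 0.67)]
zero_key_top [(array([ 0.4795, -0.0556,  0.0884]), 0.91)]
clear_key_top [(array([ 0.5443, -0.0497,  0.0802]), 0.86), (array([0.5424, 0.038 , 0.0704]), 0.2)]
short_socket [(array([0.4413, 0.1148, 0.0691]), 0.84)]
tester [(array([ 0.512 ,  0.0296, -0.0006]), 0.87), (array([0.4398, 0.1194, 0.0666]), 0.73)]
```

View pics/w1.png

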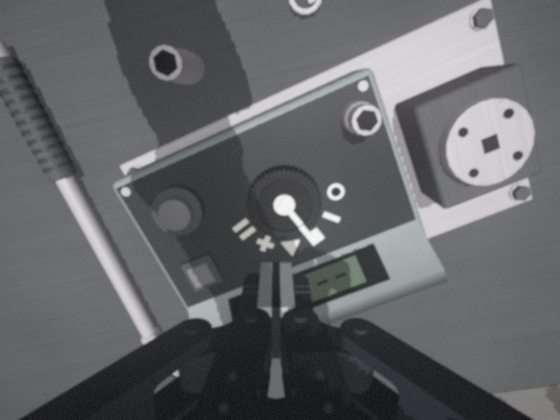

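The wrist picture shows the dial centred near (285,204), its pointer at the square (316,237) and the triangle at (290,247). The zero key is near (176,211), and the shut fingertips end near (275,263).

Run:
```python
from h import *
c=read_camera("wrist")
o=get_obs(); p=np.array(o["eef_pos"])
for L in [.065,.073,.08,.086]: print(L,np.round(proj(c,p-[0,0,L]),1))
for n in ["top","scene","wrist"]:
  c=read_camera(n)
  for q in ["mode_dial","zero_key"]:
    r=cut_out(q,n)
    for x in r[:1]:
        m=x["pixels"].astype(np.uint8); cn,_=cv2.findContours(m,0,2); k=max(cn,key=cv2.contourArea)
        e=cv2.fitEllipse(k); print(n,q,round(x["p"],2),e, np.round(ray(c,*e[0],.088),4), np.round(ray(c,*e[0],.080),4))
  for nm,X in [("dial",[.493,.042,.09]),("zero",[.478,-.053,.091])]: print(n,nm,proj(c,X))
  if n=="wrist":
    for nm,u,v,z in [("hub",284,204,.088),("triangle",290.5,247,.07),("ring",336,191,.07),("bars2",243,229,.07),("sq/pointer",304,225,.09),("zero",173,213,.091)]: print(nm,np.round(ray(c,u,v,z),4))
    im=c["pixels"][:,:,::-1]; cv2.imwrite("pics/w1c.png",cv2.resize(im[150:290,130:380],(800,448),interpolation=2))
```

```text
0.065 [272.8 289. ]
0.073 [272.9 279.7]
0.08 [273.  272.2]
0.086 [273.1 266.2]
top mode_dial 0.52 ((134.02783203125, 244.9305877685547), (24.500102996826172, 52.81327438354492), 172.80433654785156) [0.3546 0.4528 0.088 ] [0.3552 0.4554 0.08  ]
top zero_key 0.46 ((282.7828674316406, 211.5), (7.994200706481934, 8.103049278259277), 90.0) [ 0.478  -0.0523  0.088 ] [ 0.4793 -0.0526  0.08  ]
top dial (np.float64(255.6903376971226), np.float64(206.71284490769204))
top zero (np.float64(283.0169322745132), np.float64(211.380712737324))
scene mode_dial 0.89 ((292.5840148925781, 221.5649871826172), (23.096826553344727, 23.93844985961914), 103.8265609741211) [0.4977 0.0469 0.088 ] [0.4943 0.0428 0.08  ]
scene dial (np.float64(292.8423726945066), np.float64(218.9457500007807))
scene zero (np.float64(275.34624526304606), np.float64(193.03073008914907))
wrist mode_dial 0.97 ((279.43804931640625, 204.5325164794922), (74.380126953125, 74.79849243164062), 77.44140625) [0.4906 0.0437 0.088 ] [0.4932 0.0432 0.08  ]
wrist zero_key 0.71 ((170.7836151123047, 214.48719787597656), (33.80349349975586, 34.81959533691406), 105.42469787597656) [ 0.4786 -0.0497  0.088 ] [ 0.4809 -0.0528  0.08  ]
wrist dial (np.float64(278.18343179709126), np.float64(208.32252122123919))
wrist zero (np.float64(165.91318905328959), np.float64(215.82289821976738))
hub [0.491  0.0476 0.088 ]
triangle [0.5401 0.0436 0.07  ]
ring [0.4952 0.0948 0.07  ]
bars2 [0.5123 0.0043 0.07  ]
sq/pointer [0.5129 0.0605 0.09  ]
zero [ 0.4769 -0.0463  0.091 ]
```

View pics/w1c.png

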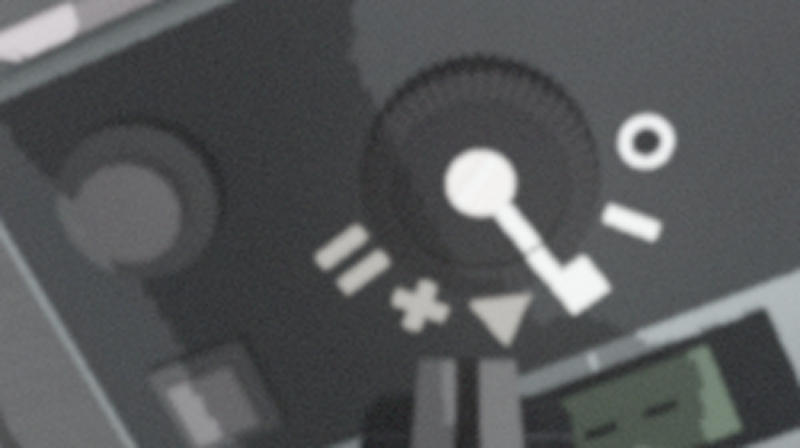

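Run:
```python
from h import *
from scipy.spatial.transform import Rotation as Ro
o=get_obs(); p=np.array(o["eef_pos"]); w=o["tool_rot"]; R=Ro.from_quat([w[1],w[2],w[3],w[0]]).as_matrix()
print(o["t"],p,np.round(R,3),o["contact_force"])
c=read_camera("wrist")
print(ray(c,280,207,.088),ray(c,169.7,216.6,.091))
a=np.arctan2(R[1,0],R[0,0]); D=np.array([.4925,.043]); 
T=np.r_[D+.029*np.array([np.cos(a),np.sin(a)]),.185]
print(np.degrees(a),T,"shift cm",np.round(100*R.T@(T-p),2))
```

```text
3.6333 [0.47907086 0.04167487 0.30388087] [[-0.975  0.222 -0.   ]
 [ 0.222  0.975  0.   ]
 [ 0.    -0.    -1.   ]] [-0.7283725  -0.54842735  0.14222208]
[0.49286276 0.04355473 0.088     ] [ 0.47939214 -0.05015672  0.091     ]
167.17009225286506 [0.46422403 0.04943967 0.185     ] shift cm [ 1.62  0.43 11.89]
```

Request:
{"op": "move_arm", "data": {
  "gripper": [0,0,0,0,0],
  "xyz": [
    [1.6,0.4,4],
    [1.6,0.4,8],
    [1.6,0.4,11.9],
    [1.6,0.4,11.9],
    [1.6,0.4,11.9]
  ],
  "twist": [0,0,0,0,0]
}}

```text
t: 4.1
eef_pos: [0.4634, 0.0487, 0.184]
tool_rot: [-0.002, 0.112, 0.994, -0.001]
contact_force: [1.0, 0.6, 1.1]
gripper_width: -0.002
```

Run:
```python
from h import *
o=get_obs(); print(o["t"],o["eef_pos"],o["contact_force"])
c=save("wrist","pics/w2.png"); save("scene","pics/s2.png")
a=cv2.imread("pics/w2.png")[60:340,120:440];b=cv2.imread("pics/s2.png")[150:270,230:350]
cv2.imwrite("pics/c2.png",np.hstack([cv2.resize(a,(460,400)),cv2.resize(b,(340,400),interpolation=2)]))
```

```text
4.1 [0.46340059 0.04872639 0.18404045] [1.0181124  0.6064411  1.09729647]
```

View pics/c2.png

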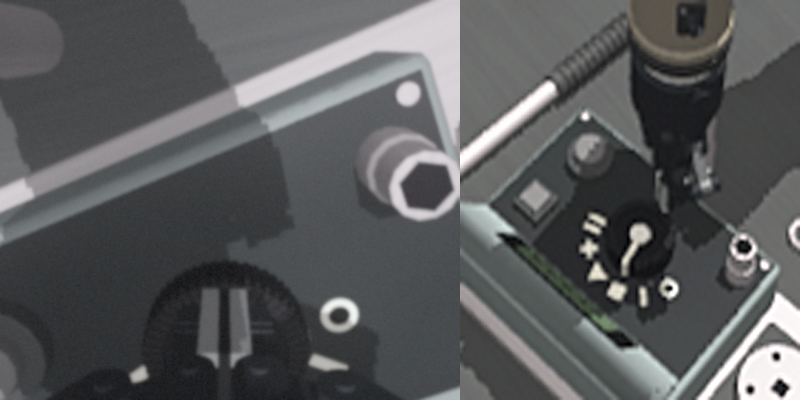

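The shut fingertip (wrist crop 225,300) stands above the dial's near rim and clear of the socket. Next I lower it slowly to contact.

Request:
{"op": "move_arm", "data": {
  "gripper": [0,0,0,0,0],
  "xyz": [
    [0,0,0.8],
    [0,0,1.3],
    [0,0,1.6],
    [0,0,1.7],
    [0,0,1.7]
  ],
  "twist": [0,0,0,0,0]
}}

```text
t: 4.62
eef_pos: [0.4643, 0.0492, 0.168]
tool_rot: [0.0, 0.112, 0.994, 0.0]
contact_force: [-0.4, 0.4, 0.2]
gripper_width: 0.002
```

Request:
{"op": "move_arm", "data": {
  "gripper": [0,0],
  "xyz": [
    [0,0,0.1],
    [0,0,0.2]
  ],
  "twist": [0,0]
}}

```text
t: 4.78
eef_pos: [0.4645, 0.0492, 0.1661]
tool_rot: [0.0, 0.112, 0.994, 0.0]
contact_force: [0.0, 0.2, 0.1]
gripper_width: -0.003
```

Request:
{"op": "move_arm", "data": {
  "gripper": [0,0],
  "xyz": [
    [0,0,0.1],
    [0,0,0.2]
  ],
  "twist": [0,0]
}}

```text
t: 4.95
eef_pos: [0.4644, 0.0492, 0.1639]
tool_rot: [0.0, 0.112, 0.994, 0.0]
contact_force: [0.6, -0.1, -0.1]
gripper_width: -0.003
```

Request:
{"op": "move_arm", "data": {
  "gripper": [0,0],
  "xyz": [
    [0,0,0.05],
    [0,0,0.1]
  ],
  "twist": [0,0]
}}

```text
t: 5.12
eef_pos: [0.4643, 0.0492, 0.1628]
tool_rot: [-0.0, 0.112, 0.994, -0.0]
contact_force: [-0.2, 1.4, 0.3]
gripper_width: 0.001
```

Request:
{"op": "move_arm", "data": {
  "gripper": [0,0],
  "xyz": [
    [0,0,0.05],
    [0,0,0.05]
  ],
  "twist": [0,0]
}}

```text
t: 5.28
eef_pos: [0.4643, 0.0492, 0.1626]
tool_rot: [-0.0, 0.112, 0.994, 0.0]
contact_force: [-2.0, 0.5, 4.4]
gripper_width: -0.002
```

Request:
{"op": "move_arm", "data": {
  "gripper": [0,0],
  "xyz": [
    [0,0,0.05],
    [0,0,0.05]
  ],
  "twist": [0,0]
}}

```text
t: 5.45
eef_pos: [0.4644, 0.0493, 0.1625]
tool_rot: [-0.0, 0.112, 0.994, 0.0]
contact_force: [-3.2, 0.0, 10.2]
gripper_width: 0.001
```

Request:
{"op": "move_arm", "data": {
  "gripper": [0,0,0,0,0],
  "xyz": [
    [0,0,-0.02],
    [-0.01,0.2,-0.02],
    [-0.03,0.4,-0.02],
    [-0.06,0.6,-0.02],
    [-0.11,0.8,-0.02]
  ],
  "twist": [0,0.07,0.14,0.21,0.28]
}}

```text
t: 5.87
eef_pos: [0.4674, 0.057, 0.1626]
tool_rot: [0.0, 0.251, 0.968, 0.0]
contact_force: [-2.1, -0.7, 6.1]
gripper_width: -0.003
```

Run:
```python
from h import *
o=get_obs(); print(o["t"],o["eef_pos"],o["contact_force"],o["torque"])
c=save("wrist","pics/w3.png"); save("scene","pics/s3.png")
o=get_obs(); print(o["t"],o["eef_pos"],o["contact_force"],o["torque"])
a=cv2.imread("pics/w3.png")[60:340,120:440];b=cv2.imread("pics/s3.png")[180:260,260:330]
cv2.imwrite("pics/c3.png",np.hstack([cv2.resize(a,(440,400)),cv2.resize(b,(350,400),interpolation=2)]))
```

```text
5.8667 [0.46743479 0.05696588 0.16258982] [-2.08550934 -0.69106464  6.05473707] [ 0.06877453  0.28638173 -0.01363098]
5.9667 [0.46761506 0.05727186 0.16256878] [-1.93607673  0.01000947  5.70311332] [ 0.0165624   0.39837046 -0.07096612]
```

View pics/c3.png

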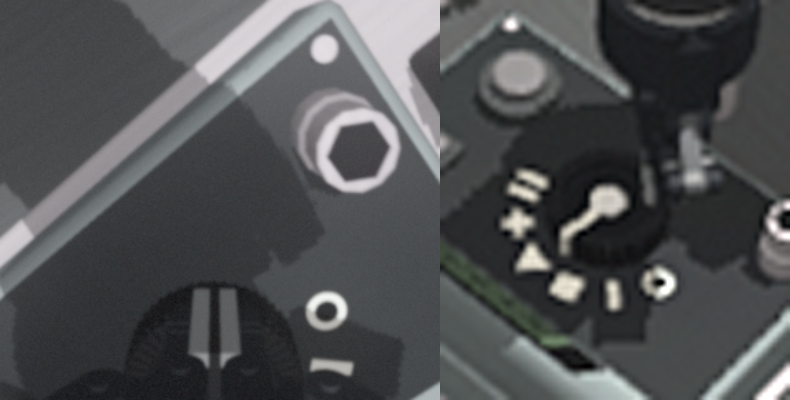

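The scene picture shows the pointer moved with the finger to between the square and the triangle, tip at (565,245). I continue the arc.

Request:
{"op": "move_arm", "data": {
  "gripper": [0,0,0,0,0],
  "xyz": [
    [-0.01,0.2,0],
    [-0.03,0.4,0],
    [-0.06,0.6,0],
    [-0.08,0.7,0],
    [-0.08,0.7,0]
  ],
  "twist": [0.07,0.14,0.21,0.244,0.244]
}}

```text
t: 6.38
eef_pos: [0.4718, 0.0628, 0.1626]
tool_rot: [0.0, 0.366, 0.931, 0.0]
contact_force: [-0.9, 0.4, 6.4]
gripper_width: -0.0
```

Run:
```python
from h import *
o=get_obs(); print(o["t"],o["eef_pos"],o["contact_force"],o["torque"])
c=save("top","pics/t4.png"); save("scene","pics/s4.png")
print(spot_point("dial_pointer","scene")[:2],spot_point("triangle_mark","scene")[:1])
a=cv2.imread("pics/t4.png")[180:240,225:295];b=cv2.imread("pics/s4.png")[180:260,260:330]
cv2.imwrite("pics/c4.png",np.hstack([cv2.resize(a,(440,400),interpolation=2),cv2.resize(b,(350,400),interpolation=2)]))
```

```text
6.3833 [0.47180611 0.06277519 0.16255837] [-0.89224912  0.4474946   6.3587472 ] [-0.0283965   0.30527666 -0.02448378]
[{'centre': [0.5241, 0.0405, 0.0915], 'p': 0.57}] [{'centre': [0.5405, 0.0401, 0.0683], 'p': 0.61}]
```

View pics/c4.png

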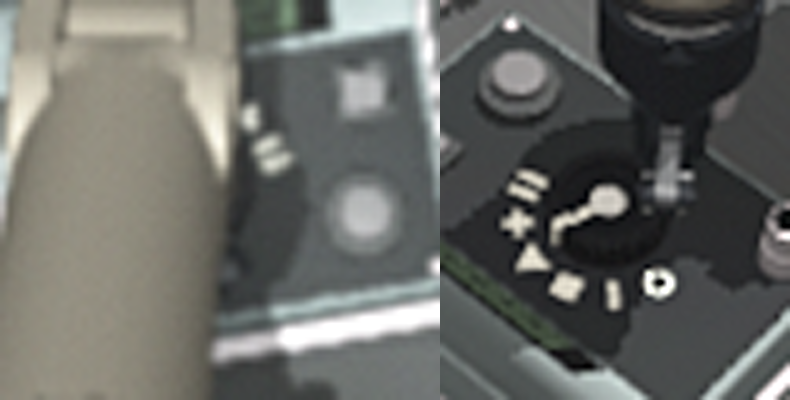

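Request:
{"op": "move_arm", "data": {
  "gripper": [0,0,0,0,0],
  "xyz": [
    [0,0,-0.5],
    [0,0,-2.5],
    [-1.5,-1.4,-6],
    [-5,-4.7,-10],
    [-8.2,-7.9,-10]
  ],
  "twist": [0,0,-0.1,-0.2,-0.3]
}}

```text
t: 7.0
eef_pos: [0.4787, -0.0297, 0.2614]
tool_rot: [0.003, 0.217, 0.976, 0.001]
contact_force: [2.6, -0.4, -0.3]
gripper_width: 0.001
```

Request:
{"op": "move_arm", "data": {
  "gripper": [0,0,0,0],
  "xyz": [
    [0,0,0],
    [0,0,0],
    [0,0,0],
    [0,0,0]
  ],
  "twist": [-0.1,-0.2,-0.2,-0.2]
}}

```text
t: 7.33
eef_pos: [0.4766, -0.0306, 0.2577]
tool_rot: [0.0, 0.125, 0.992, 0.0]
contact_force: [-0.1, 0.1, -0.7]
gripper_width: 0.005
```

Run:
```python
from h import *
from scipy.spatial.transform import Rotation as Ro
save("wrist","pics/w5.png")
o=get_obs(); p=np.array(o["eef_pos"]); w=o["tool_rot"]; R=Ro.from_quat([w[1],w[2],w[3],w[0]]).as_matrix()
print(o["t"],p,np.round(R,3),o["contact_force"])
for n in ["wrist","top"]:
  c=save(n,f"pics/{n}5.png")
  for q in ["dial_top","dial_pointer","triangle_mark","zero_key_top"]:
    r=spot_point(q,n); print(n,q,[(np.round(x["centre"],4),round(x["p"],2)) for x in r[:2]])
  for x in cut_out("zero_key",n)[:1]:
        m=x["pixels"].astype(np.uint8); cn,_=cv2.findContours(m,0,2); k=max(cn,key=cv2.contourArea)
        e=cv2.fitEllipse(k); print(e,np.round(ray(c,*e[0],.091),4),np.round(100*R.T@(np.r_[ray(c,*e[0],.091)[:2],.18]-p),2))
```

```text
7.3833 [ 0.47659336 -0.03039486  0.2575447 ] [[-0.969  0.248 -0.   ]
 [ 0.248  0.969  0.   ]
 [ 0.    -0.    -1.   ]] [-1.03958809  0.00705252  0.21409093]
wrist dial_top [(array([0.4968, 0.0452, 0.0851]), 0.88)]
wrist dial_pointer [(array([0.5268, 0.0318, 0.0882]), 0.97)]
wrist triangle_mark [(array([0.5389, 0.0368, 0.0704]), 0.9)]
wrist zero_key_top [(array([ 0.4773, -0.0526,  0.0895]), 0.68), (array([0.4968, 0.0432, 0.0876]), 0.4)]
((248.40402221679688, 219.50221252441406), (39.81268310546875, 41.35545349121094), 56.49925994873047) [ 0.4776 -0.0497  0.091 ] [-0.58 -1.85  7.75]
top dial_top [(array([0.4942, 0.0447, 0.0914]), 0.78)]
top dial_pointer [(array([0.5215, 0.0387, 0.0913]), 0.58)]
top triangle_mark [(array([0.5417, 0.0375, 0.071 ]), 0.87)]
top zero_key_top []
((254.51962280273438, 207.75477600097656), (14.689521789550781, 17.376636505126953), 165.58111572265625) [0.4891 0.046  0.091 ] [0.68 7.71 7.75]
```

View pics/wrist5.png

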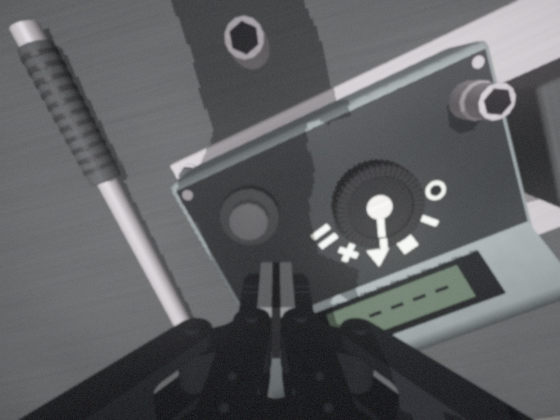

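The wrist picture shows the pointer now at the triangle (pointer tip 384,243, triangle 377,258) and the zero key at (248,220). I check the alignment with the parallax taken out.

Run:
```python
from h import *
im=cv2.imread("pics/wrist5.png"); cv2.imwrite("pics/w5c.png",cv2.resize(im[140:280,310:460],(800,747),interpolation=2)[:600])
t=cv2.imread("pics/top5.png"); cv2.imwrite("pics/t5c.png",cv2.resize(t[170:240,220:310],(720,560),interpolation=2))
```

```text
(no output)
```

View pics/w5c.png

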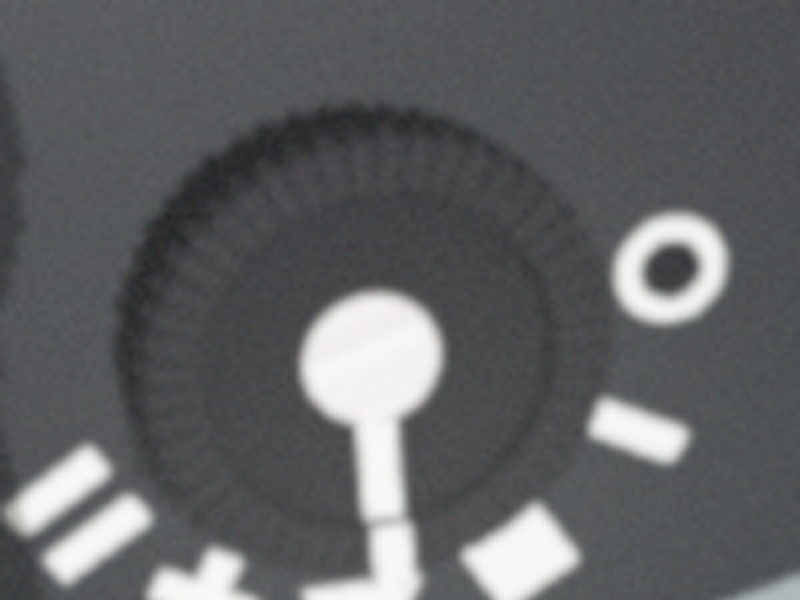

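View pics/t5c.png

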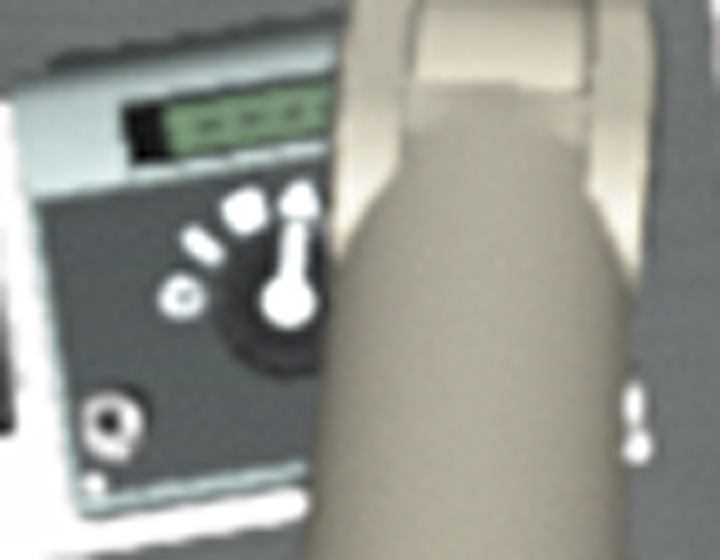

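Run:
```python
from h import *
c=read_camera("wrist")
im=cv2.imread("pics/wrist5.png"); cv2.imwrite("pics/w5d.png",cv2.resize(im[190:275,330:430],(800,680),interpolation=2)[:600])
f=lambda u,v,z: ray(c,310+u/5.333,140+v/5.333,z)[:2]
h=f(371,358,.087)
print("hub",h)
for a,b,z in [((377,430),(385,515),.087),((390,525),(396,580),.09)]:
    d=f(*b,z)-f(*a,z); print(np.degrees(np.arctan2(d[1],d[0])),d)
for nm,u,v,off in [("ring",670,268,75),("bar",640,432,45),("sq",521,552,15),("2bars",80,515,-75)]:
    d=f(u,v,.07)-h; print(nm,np.degrees(np.arctan2(d[1],d[0])),np.hypot(*d),np.degrees(np.arctan2(d[1],d[0]))-off)
```

```text
hub [0.49324103 0.04367725]
-3.714906209099446 [ 0.0128508  -0.00083438]
-2.916064508313395 [ 0.00849045 -0.00043249]
ring 85.28810031998633 0.04730381892913784 10.288100319986327
bar 55.25352172428674 0.04905973934843458 10.253521724286742
sq 25.961547973728102 0.04776277576064952 10.961547973728102
2bars -63.72675821315687 0.046936533975073975 11.27324178684313
```

View pics/w5d.png

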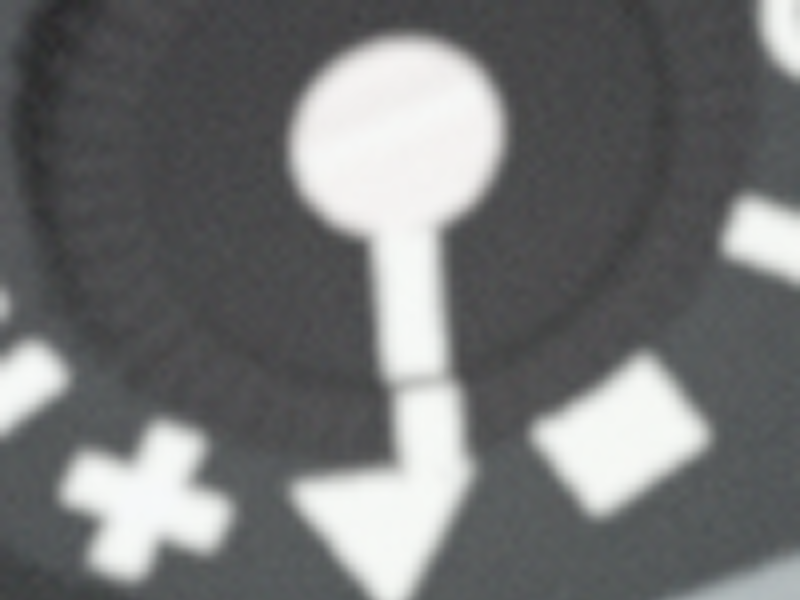

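The pointer direction is −3.7° against −4.3° expected for the triangle, so it has clicked in. Next is the zero key.

Request:
{"op": "move_arm", "data": {
  "gripper": [0,0,0,0,0],
  "xyz": [
    [-0.6,-1.9,0],
    [-0.6,-1.9,4],
    [-0.6,-1.9,7],
    [-0.6,-1.9,8.5],
    [-0.6,-1.9,8.5]
  ],
  "twist": [0,0,0,0,0]
}}

```text
t: 8.45
eef_pos: [0.4759, -0.0505, 0.1697]
tool_rot: [-0.003, 0.124, 0.992, -0.001]
contact_force: [-0.2, -0.2, 0.0]
gripper_width: 0.002
```

Run:
```python
from h import *
o=get_obs(); print(o["t"],o["eef_pos"],o["contact_force"])
c=save("wrist","pics/w6.png"); save("scene","pics/s6.png")
o=get_obs(); print(o["t"],o["eef_pos"],o["contact_force"])
a=cv2.imread("pics/w6.png")[100:340,120:440];b=cv2.imread("pics/s6.png")[160:240,240:310]
cv2.imwrite("pics/c6.png",np.hstack([cv2.resize(a,(450,400)),cv2.resize(b,(350,400),interpolation=2)]))
```

```text
8.45 [ 0.47588614 -0.05051344  0.16971939] [-0.2446048  -0.23073152  0.0275916 ]
8.55 [ 0.47792708 -0.05072957  0.17267332] [-0.65070467 -0.55926846 -0.14201281]
```

View pics/c6.png

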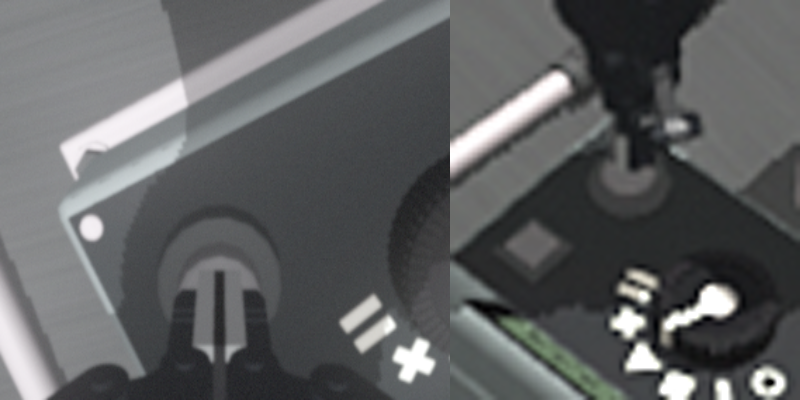

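The fingertip (wrist crop 218,270) is over the middle of the zero key. Pressing now.

Request:
{"op": "move_arm", "data": {
  "gripper": [0,0,0,0,0],
  "xyz": [
    [0,0,0.5],
    [0,0,0.8],
    [0,0,1.0],
    [0,0,1.15],
    [0,0,1.3]
  ],
  "twist": [0,0,0,0,0]
}}

```text
t: 8.97
eef_pos: [0.4785, -0.0504, 0.1601]
tool_rot: [0.001, 0.124, 0.992, 0.0]
contact_force: [0.4, 0.0, 3.5]
gripper_width: 0.001
```

Request:
{"op": "move_arm", "data": {
  "gripper": [0,0,0],
  "xyz": [
    [0,0,0.1],
    [0,0,0.15],
    [0,0,0.15]
  ],
  "twist": [0,0,0]
}}

```text
t: 9.22
eef_pos: [0.4786, -0.0504, 0.1587]
tool_rot: [0.001, 0.124, 0.992, 0.0]
contact_force: [0.3, 1.8, 7.7]
gripper_width: 0.004
```

Request:
{"op": "move_arm", "data": {
  "gripper": [0,0,0],
  "xyz": [
    [0,0,0.05],
    [0,0,0.05],
    [0,0,0.05]
  ],
  "twist": [0,0,0]
}}

```text
t: 9.47
eef_pos: [0.4786, -0.0504, 0.1586]
tool_rot: [0.001, 0.124, 0.992, 0.0]
contact_force: [-2.0, 0.6, 12.0]
gripper_width: -0.001
```

The key is bottomed: z stalls at 0.1586 while the force rises to 12 N. Now I let it up and move clear.

Request:
{"op": "move_arm", "data": {
  "gripper": [0,0,0,0,0],
  "xyz": [
    [0,0,-0.4],
    [0,0,-1.2],
    [0,0,-4],
    [0,0,-8],
    [0,0,-12]
  ],
  "twist": [0,0,0,0,0]
}}

```text
t: 9.88
eef_pos: [0.4765, -0.0509, 0.2783]
tool_rot: [-0.002, 0.124, 0.992, -0.001]
contact_force: [1.6, 1.2, 0.1]
gripper_width: 0.004
```

Request:
{"op": "move_arm", "data": {
  "gripper": [0,0,0,0,0],
  "xyz": [
    [0,0,-2],
    [0,2,-2],
    [0,2,-2],
    [0,2,-2],
    [0,2,-2]
  ],
  "twist": [0,0,0,0,0]
}}

```text
t: 10.3
eef_pos: [0.482, -0.0315, 0.297]
tool_rot: [-0.001, 0.123, 0.992, -0.0]
contact_force: [-0.7, -0.2, -0.3]
gripper_width: -0.001
```

Run:
```python
from h import *
o=get_obs(); print(o["t"],o["eef_pos"],o["contact_force"],np.abs(o["joint_vel"]).max())
c=save("wrist","pics/w7.png"); 
f=save("scene","pics/s7.png")
for n in ["wrist","scene"]:
  for q in ["dial_top","dial_pointer","triangle_mark","zero_key_top","clear_key_top","short_socket"]:
    r=spot_point(q,n); print(n,q,[(np.round(x["centre"],4),round(x["p"],2)) for x in r[:2]])
a=cv2.imread("pics/w7.png")[120:340,130:480];b=cv2.imread("pics/s7.png")[170:260,240:330]
cv2.imwrite("pics/c7.png",np.hstack([cv2.resize(a,(450,300)),cv2.resize(b,(300,300),interpolation=2)]))
```

```text
10.3 [ 0.48200148 -0.03147099  0.29699607] [-0.65042097 -0.18944201 -0.34367136] 0.009262377602703278
wrist dial_top [(array([ 0.5101,  0.0282, -0.0012]), 0.71), (array([0.4962, 0.0438, 0.089 ]), 0.62)]
wrist dial_pointer [(array([0.5343, 0.0369, 0.0886]), 0.81)]
wrist triangle_mark [(array([0.5416, 0.0372, 0.0668]), 0.95)]
wrist zero_key_top [(array([ 0.4781, -0.0539,  0.0877]), 0.7)]
wrist clear_key_top [(array([ 0.5451, -0.0528,  0.082 ]), 0.53)]
wrist short_socket [(array([0.4391, 0.1183, 0.0696]), 0.66)]
scene dial_top [(array([0.4882, 0.0404, 0.0921]), 0.69)]
scene dial_pointer [(array([0.5214, 0.0382, 0.0908]), 0.59)]
scene triangle_mark [(array([0.5381, 0.0399, 0.065 ]), 0.67), (array([0.308 , 0.1824, 0.0004]), 0.4)]
scene zero_key_top [(array([ 0.4784, -0.0515,  0.0921]), 0.47)]
scene clear_key_top [(array([ 0.5457, -0.0429,  0.0839]), 0.52)]
scene short_socket [(array([0.4368, 0.1175, 0.0692]), 0.65), (array([ 0.4021, -0.4927,  0.0019]), 0.56)]
```

View pics/c7.png

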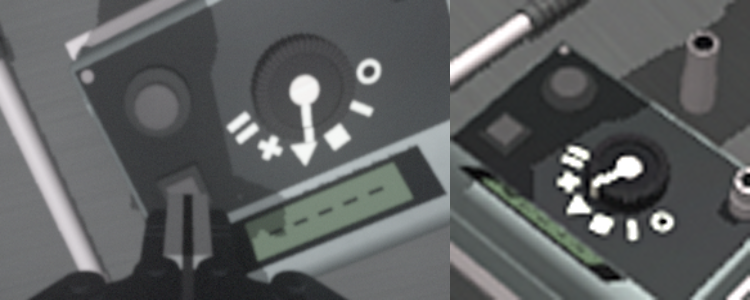

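The pictures show the pointer at the triangle (crop 306,150), the zero key back up (155,105), the socket where it was, and the arm clear. I hand in.

```bash
python3 -c "
from station import *
print(hand_in())"
```

```text
the job is handed in; nothing more can be done
None
```

The mode dial is at the triangle, and the zero key has been pressed right down and has sprung back. I handed the job in at about 11 s of the 38 s allowed.

- **Dial:** I turned it one click, from square to triangle. The shut fingertips rested on the near rim with about 6 to 10 N and followed the 30° arc. After lifting, the pointer measured −3.7°, against −4.3° expected for the triangle; that fits the click stop within what the camera can measure.
- **Zero key:** I pressed until the travel stalled about 5 mm below the "up" height, with up to 12 N on it. The last pictures show it back up.
- **Surroundings:** In the last pictures the arm was clear, and the short socket and square key were where they had been, as near as the pictures can tell. I did not check the other tools again one by one; I never reached down near any of them.
- **Disagreements:** In some pictures the networks gave low-confidence false detections, or points 5 to 10 mm off. For the dial check I relied on my own pixel measurements instead.

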